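# Prop the slide chest's lid open

## Task

Prop open the lid of the grey slide chest: take the red grip of its steel prop rod and swing the rod up out of its clip, so that its cross pin slides along under the lid's front edge and raises the lid, until the pin drops into the slot in the blue rail near the lid's free end. Then let go, leaving the lid standing on the rod.

Things in the scene. Friction and masses are not known exactly. Their poses are not given: they have to be found in the camera images.
- prop_grip (a point): Middle of the red grip sleeve at the prop rod's free end: round, 13 mm thick, 48 mm long, level, jutting to the front; 91 mm above the bench while clipped, nothing under it. x along the sleeve to the chest, y along the rod from pivot to free end. The 8 mm steel rod is 30 mm behind this point; a 10 mm cross pin carries on behind it, under the lid's overhang. The sleeve revolves freely on its pin.
- prop_pivot (a point): Point on the rod's pivot line, fixed to the chest, in the plane in which prop_grip moves: prop_grip swings round it in an upright circle of 150 mm radius. Axes as the chest's.
- chest: Grey open box with a white lid, fixed: 120 mm deep (x, front to back), 225 wide (y, to the left, where the lid's hinge is), 105 high; origin under its centre. The prop rod lies along its front, pivot at the right. The lid is 6 to 9 mm thick; its front edge lies 82 mm in front of the centre, 38 mm behind the middle of the red grip.
- lid_slot (a point): Middle of the slot under the lid's front overhang, at the seated pin's axis; moves with the lid. The slot is the 40 mm gap in the blue rail, between the 8 mm deep rail on the hinge side and the 16 mm deep end stop. y along the lid to its hinge line (177 mm away), z square to the lid. Seated, prop_grip lies 46 mm in front of it (-x), within 15 mm along y.
- prop (a joint): Rod's angle, rad: 0 lying level in its clip, pointing left; grows as the free end swings up and over to the right (1.57 upright). The clip does not resist. The pin lifts the lid from the start (2 to 5 N at the grip); past about 0.75 the lid's weight helps; the pin is in the slot from about 1.0 to the end stop at about 1.22, and stays there when let go.
- lid (a joint): Lid's angle, rad: 0 shut, grows as it opens. It falls shut unless propped; about 0.75 to 0.8 with the pin in the slot.

How it is judged:
By the outcome, as a careful person would: the job done as asked, in the order asked, and still so for the second after the job is handed in, with the robot touching nothing.
It also fails if it takes over 38 s, if anything falls off the work surface, if the arm or the gripper's body presses on something with over 40 N, if the wrist force passes 120 N, or if a joint passes its speed limit or range.

## Robot

A 7-joint arm with a two-finger parallel gripper is mounted at the origin on a cart in front of the work surface, level with it; the furniture and walls round the work are solid. World frame = base frame: x ahead of the robot, y to its left, z up, the work surface at z = 0. Lengths are in m, angles in rad, forces in N, time in s.
With the tool pointing down it reaches from about 0.425 to 0.925 m from the base axis. Payload 6.8 kg.
Tool frame: the origin (TCP) lies at the centre of the arm's flange, where the gripper is bolted on; the fingertips stand 182 mm ahead of it and the grasp point (between the pads) lies 163 mm ahead of it; z points along the fingers, y is the line along which they close (so a half turn about z gives the same grasp; the last joint's range is limited). The gripper opens to 88 mm and grips with 3 to 60 N. Pads are 20 mm wide; open, the fingers measure 115 mm over their backs; the gripper's body (75 mm by 178 mm) begins 61 mm behind the grasp point.
Start: joints at [1.119, 0.477, 0.022, 1.555, -0.011, 1.109, -0.083], TCP at [0.228, -0.636, 0.405] pointing down, gripper open.
Joint ranges: [-2.96, 2.96], [-0.34, 2.1], [-1.41, 1.46], [0.24, 2.44], [-1.37, 4.51], [0.17, 1.92], [-2.96, 2.96]. Speed limits (rad/s): [2.39, 2.39, 3.14, 3.14, 3.14, 3.14, 3.14].

## Interface

Orientations are given as [roll, pitch, yaw] about the fixed x, y, z axes, in that order (R = Rz(yaw) Ry(pitch) Rx(roll)).
In Python, from workcell import status, get_image, robot, regions_of gives the robot as it stands.
- The arm moves only by the tool drive_tool, never from a script. Its argument "motion" is a list of rows, each a list of 7 numbers: the finger opening in m, from 0 to 0.0878, then the shift along the tool's x, y, z in m, then the turn, a rotation vector about the tool's x, y, z in degrees. In form: [[grip, tx, ty, tz, rx, ry, rz], ...]. A call has 1 to 20 rows; each row shifts and turns the commanded pose from where the row before left it, along the tool's axes as they then stand; what a row does not reach is not made up. A row lasts 1/12 s, in which the tool goes at most 41.7 mm and 7.16 degrees, less where a joint would pass 70% of its speed; a pose out of reach is approached as far as the arm can. A call with a gripper value outside its range is refused whole. The fingers move at their own pace and stop on an object; "squeeze" is the grip in N (left out, the last holds). Time passes only in rows, so rows that do not move let the fingers close. It gives the time, the measured TCP pose, the force, the opening and the grip force at its end, in the units of the state.
- status.sense(): the state, without advancing time (a new reading comes with each control period).
- get_image(name): name is "scene" or "top" or "wrist"; returns a dict with "frame" (480x640x3 uint8, blue, green, red), "z_map" (480x640 float32, m along the optical axis (not along the pixel's ray), 0 where there is no reading), "vertical_fov" (degrees; the focal length in pixels is half the picture's height over the tangent of half this angle, whatever the lens; pixels are square), "cx", "cy" (the principal point, pixels), "rvec" (rotation vector, rad) and "tvec" (3), from world to camera coordinates, as OpenCV has them. Camera axes: x right, y down, z forward; pixel columns grow to the right and rows downward; lengths in m; the calibration is good to about 2 mm. A picture is of the moment at which its call begins.
- robot.sign_off(): hands the job in; it is judged then, once.
Trained networks look in a picture, given as the dict that the camera call returned (one of the last four; its "shot" number tells which), for a name from the list of things; names that differ only in an ending like _2 or _b are one class to them, and where a whole thing is asked for, a point or a joint stands for the part that bears it (a point fixed in the world has none). Each returns a list of dicts, best first, with "confidence" (0 to 1); they miss things now and then, are a little off and sometimes report something else, mostly with a low value. They report only what shows in the picture. A call takes as long as a camera call.
- regions_of(picture, target): "mask" (480x640 bool, what is visible of it) and "bbox" ([centre column, centre row, width, height] in pixels, round what is visible of it).
The state is a dict: "time": time; "joint_pos": joint angles; "joint_velocities": joint speeds; "joint_efforts": joint torques, N m; "position": TCP position; "tool_rot": TCP orientation; "contact_force": force on the tool from outside, world axes, zero at the start; "moment": the same for the moment, N m; "finger_gap": finger opening in m; "grasp_force": force on a finger pad.
Only numpy, scipy, OpenCV 4.12 (cv2) and the standard library are available. Lean on these libraries where they do the work, as an engineer would, in place of code of your own. Each camera call takes 0.05 s, during which the arm holds its last target. There are 200 camera calls.

## Working session

There is one attempt and no reset: what is moved stays moved. The work goes in short steps, Python scripts to look and compute and a tool call to move; the robot and the scene stay as the last step left them, time stands still between calls to the robot, and variables do not carry over. Pictures are saved under pics/ and viewed, at most 10 in all, crops included, and the job is handed in when it is done.

Besides the shell and the picture viewer there is one more tool, called in YAML: its name, and indented under it one key for each argument. drive_tool: Moves the arm, as the interface text tells. Its arguments: {"type":"object","properties":{"motion":{"type":"array","items":{"type":"array","items":{"type":"number"}}},"squeeze":{"type":"number"}},"required":["motion"]}

```bash
mkdir -p pics
cat > h.py <<'E'
import numpy as np, cv2
from workcell import status, get_image, robot, regions_of
def world(p, mask):
    v,u=np.nonzero(mask&(p["z_map"]>0)); z=p["z_map"][v,u]
    f=240/np.tan(np.radians(p["vertical_fov"])/2)
    c=np.c_[(u-p["cx"])*z/f,(v-p["cy"])*z/f,z]
    R=cv2.Rodrigues(np.array(p["rvec"],float))[0]
    return (c-np.ravel(p["tvec"]))@R
E
python3 - <<'E'
from h import *
np.set_printoptions(precision=4,suppress=True)
print(status.sense())
ims=[]
for n in("scene","top"):
    p=get_image(n); ims.append(p["frame"])
    cv2.imwrite(f"pics/{n}0.png",p["frame"])
    for t in("prop_grip","chest","lid_slot","prop","lid"):
        for r in regions_of(p,t)[:2]:
            w=world(p,r["mask"])
            print(n,t,r["confidence"],r["bbox"],len(w), np.median(w,0) if len(w) else "", np.percentile(w,[2,98],axis=0).tolist() if len(w) else "")
E
```

```text
{'time': 0.0, 'joint_pos': array([ 1.1188,  0.4778,  0.0223,  1.5564, -0.0115,  1.1093, -0.0831]), 'joint_velocities': array([-0.0001,  0.0004, -0.0024,  0.0009,  0.0001, -0.0019, -0.0008]), 'joint_efforts': array([ -0.0004, -58.2846,   1.5345, -27.2604,  -0.0543,   0.017 ,
         0.0002]), 'position': array([ 0.2275, -0.6352,  0.4037]), 'tool_rot': array([-3.1399,  0.0001,  0.3439]), 'contact_force': array([-0.6337,  0.0194, -0.2479]), 'moment': array([ 0.0427, -0.0001, -0.0193]), 'grasp_force': 0.0, 'finger_gap': 0.0874592835568087}
scene prop_grip 0.8 [338.0, 256.9, 79.7, 70.4] 813 [ 0.4935 -0.0309  0.0937] [[0.4608416863864616, -0.1598410385896828, 0.046503837104764224], [0.5320904368953394, 0.002064717670718044, 0.09825751352012638]]
scene chest 0.97 [298.1, 246.4, 168.3, 148.4] 15420 [ 0.5556 -0.0568  0.1098] [[0.485458343227977, -0.2074866046825873, 0.007539049241900471], [0.6601950032496002, 0.022360088830685895, 0.11427240456878487]]
scene lid_slot 0.85 [297.6, 222.2, 173.0, 102.6] 9245 [ 0.569  -0.083   0.1121] [[0.4968939161191912, -0.21159615436471665, 0.100314589459796
[... 1019 characters left out ...]
.10783404513901777], [0.6577296863978246, 0.012777463724518202, 0.11651154460124102]]
top prop 0.93 [335.6, 264.6, 115.0, 40.2] 788 [ 0.4965 -0.0507  0.0952] [[0.46623876083287935, -0.1598748797925647, 0.09074189899875605], [0.5204463374089351, -0.0006623326938708965, 0.10008741243863657]]
top prop 0.21 [347.9, 216.9, 169.2, 141.0] 15649 [ 0.5715 -0.0958  0.1127] [[0.4876205147753011, -0.21241098078615148, 0.09342320200921703], [0.6570943344235204, 0.014723428238693244, 0.11648725602413854]]
top lid 0.71 [351.3, 212.8, 172.0, 131.8] 14624 [ 0.5757 -0.1005  0.1129] [[0.4996929296856113, -0.2150245090446946, 0.10790017359426217], [0.6584531815294531, 0.012748996939361113, 0.11651173650413021]]
```

Run:
```python
from h import *
np.set_printoptions(precision=4,suppress=True)
out=[]
for n in("scene","top"):
    p=get_image(n); f=p["frame"]
    h=cv2.cvtColor(f,cv2.COLOR_BGR2HSV)
    red=((h[...,0]<8)|(h[...,0]>172))&(h[...,1]>140)&(h[...,2]>60)
    k,l,s,c=cv2.connectedComponentsWithStats(red.astype(np.uint8))
    for i in range(1,k):
        if s[i,4]>40:
            w=world(p,l==i); w=w[(abs(w[:,2]-.093)<.02)]
            if len(w)<20: print(n,s[i],"out");continue
            m=w[:,:2].mean(0); u,S,V=np.linalg.svd(w[:,:2]-m,full_matrices=False); a=V[0]*np.sign(V[0,0])
            t=(w[:,:2]-m)@a
            print(n,s[i],w.mean(0),np.percentile(w[:,2],98),"axis",a,np.degrees(np.arctan2(a[1],a[0])),t.min(),t.max(),"mid",m+a*(t.min()+t.max())/2)
    # lid rectangle
    w=world(p,regions_of(p,"lid")[0]["mask"]); w=w[(w[:,2]>.108)]
    r=cv2.minAreaRect((w[:,:2]*1000).astype(np.float32)); print("lidrect",r,cv2.boxPoints(r))
    out.append(cv2.resize(f[130:340,200:480],(560,420)))
cv2.imwrite("pics/a.png",np.vstack(out)[:, :]) if 0 else cv2.imwrite("pics/a.png",cv2.resize(np.hstack(out),(800,300)))
```

```text
scene [   0    0  191   73 5251] out
scene [304 270  29  24 261] [ 0.485  -0.0043  0.0947] 0.09813435148448935 axis [ 0.9749 -0.2226] -12.860517399608796 -0.023317821010110363 0.02700798324555439 mid [ 0.4868 -0.0047]
lidrect ((577.7052612304688, -103.97354125976562), (242.61509704589844, 148.86566162109375), 77.60496520996094) [[ 478.9686 -206.4765]
 [ 624.3644 -238.4306]
 [ 676.4419   -1.4706]
 [ 531.0461   30.4835]]
top [337   0 136  15 912] out
top [278 254  16  31 243] [ 0.4866 -0.0065  0.0962] 0.09947960135179233 axis [ 0.9749 -0.2227] -12.866801239930815 -0.023968783065476767 0.022830485445808082 mid [ 0.4861 -0.0063]
lidrect ((578.9615478515625, -102.58070373535156), (240.69619750976562, 146.81698608398438), 77.5806884765625) [[ 481.3882 -204.3251]
 [ 624.7697 -235.9002]
 [ 676.5349   -0.8363]
 [ 533.1534   30.7388]]
```

View pics/scene0.png

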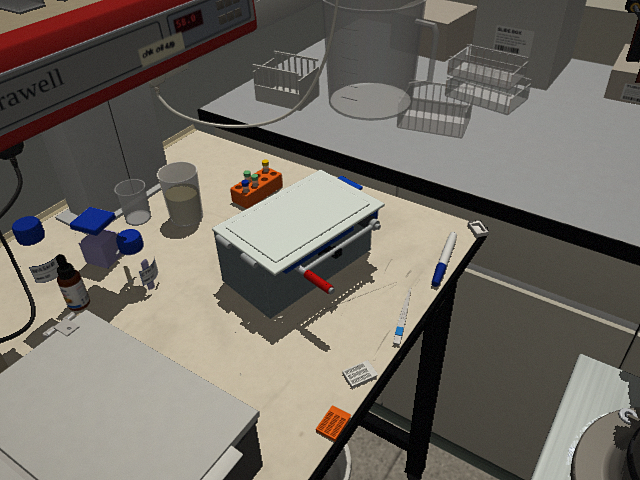

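View pics/a.png

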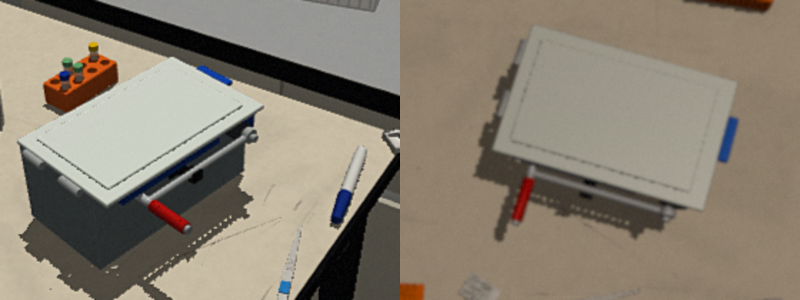

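The grip shows at about (318,280) in the scene view, with the lid shut and its front edge towards the robot. The chest yaw is about -12.5°. Before moving, I'll check where the furniture stands around the path.

```bash
cat >> h.py <<'E'
from scipy.spatial.transform import Rotation as Ro
X=np.array([.9767,-.2147,0]);Y=np.array([.2147,.9767,0]);Z=np.array([0,0,1.])
P0=np.array([.4865,-.0055,.091]); T=np.radians(8)
def Rt(): 
    z=np.sin(T)*X-np.cos(T)*Z; return np.c_[np.cross(-Y,z),-Y,z]
def flange(g): return g-.006*X-.163*Rt()[:,2]
def delta(goal,R=None):
    s=status.sense(); C=Ro.from_euler('xyz',s["tool_rot"]).as_matrix()
    print("t",s["time"],"pos",s["position"],"shift",C.T@(goal-s["position"])*1000,"mm turn",np.degrees(Ro.from_matrix(C.T@Rt()).as_rotvec()))
E
python3 - <<'E'
from h import *
np.set_printoptions(precision=4,suppress=True)
for n in("scene","top"):
    p=get_image(n); w=world(p,p["z_map"]>0)
    m=(w[:,2]>.13)&(w[:,0]<.95)&(w[:,0]>-.3)&(abs(w[:,1])<.9)
    q=w[m]; ij=np.unique(np.floor(q[:,:2]*10).astype(int),axis=0,return_counts=True)
    for a,c in zip(*ij):
        if c>15:
            z=q[(np.floor(q[:,:2]*10)==a).all(1),2]; print(n,a/10,c,z.min().round(2),z.max().round(2))
delta(flange(P0)); print(flange(P0), flange(P0)+.1*Z)
E
```

```text
scene [ 0.2 -0.7] 528 0.22 0.33
scene [ 0.2 -0.6] 50 0.22 0.32
scene [ 0.4 -0.9] 1951 0.13 0.25
scene [ 0.4 -0.8] 41 0.13 0.14
scene [ 0.5 -0.9] 1980 0.13 0.24
scene [ 0.5 -0.8] 119 0.13 0.14
scene [ 0.5 -0.7] 196 0.13 0.25
scene [ 0.5 -0.6] 52 0.13 0.24
scene [ 0.6 -0.9] 330 0.13 0.22
scene [ 0.6 -0.8] 40 0.13 0.26
scene [ 0.6 -0.7] 846 0.13 0.28
scene [ 0.6 -0.6] 2897 0.13 0.28
scene [ 0.7 -0.8] 349 0.22 0.25
scene [ 0.7 -0.6] 2923 0.13 0.28
scene [ 0.7 -0.5] 315 0.15 0.33
scene [ 0.7 -0.4] 60 0.13 0.17
scene [ 0.7 -0.2] 1912 0.34 0.41
scene [ 0.7 -0.1] 3880 0.34 0.43
scene [0.7 0. ] 7498 0.34 0.45
scene [0.7 0.1] 8840 0.34 0.45
scene [0.7 0.2] 560 0.34 0.39
scene [ 0.8 -0.8] 77 0.22 0.24
scene [ 0.8 -0.7] 246 0.22 0.26
scene [ 0.8 -0.6] 355 0.13 0.28
scene [0.8 0. ] 233 0.43 0.44
scene [0.8 0.1] 348 0.43 0.45
top [ 0.7 -0.6] 126 0.13 0.14
top [ 0.7 -0.5] 397 0.16 0.33
top [ 0.7 -0.4] 85 0.13 0.18
top [ 0.7 -0.2] 4484 0.34 0.43
top [ 0.7 -0.1] 3912 0.34 0.42
top [0.7 0. ] 3284 0.34 0.41
top [0.7 0.1] 2691 0.34 0.41
top [0.7 0.2] 1520 0.34 0.4
top [0.7 0.3] 6747 0.13 0.35
top [0.7 0.4] 555 0.13 0.23
top [ 0.8 -0.5] 27 0.13 0.13
top [0.8 0.3] 285 0.13 0.2
top [ 0.9 -0.5] 45 0.13 0.13
t 0.9 pos [ 0.2275 -0.6355  0.4047] shift [ 431.8777 -521.0772  152.2497] mm turn [-2.2421  7.7904 32.0431]
[0.4585 0.0007 0.2524] [0.4585 0.0007 0.3524]
```

drive_tool:
  motion:
    - [0.0878,0.0255,-0.016,0,0,0,0]
    - [0.0878,0.0255,-0.016,0,0,0,0]
    - [0.0878,0.0255,-0.016,0,0,0,0]
    - [0.0878,0.0255,-0.016,0,0,0,0]
    - [0.0878,0.0255,-0.016,0,0,0,0]
    - [0.0878,0.0255,-0.016,0,0,0,0]
    - [0.0878,0.0255,-0.016,0,0,0,0]
    - [0.0878,0.0255,-0.016,0,0,0,0]
    - [0.0878,0.0255,-0.016,0,0,0,0]
    - [0.0878,0.0255,-0.016,0,0,0,0]
    - [0.0878,0.0255,-0.016,0,0,0,0]
    - [0.0878,0.0255,-0.016,0,0,0,0]

```text
time: 1.9
position: [0.4516, -0.3504, 0.4049]
tool_rot: [3.141, -0.0, 0.344]
contact_force: [1.0, 0.2, 0.5]
finger_gap: 0.0878
grasp_force: 0.0
```

drive_tool:
  motion:
    - [0.0878,0.0105,-0.0275,0.004,0,0,0]
    - [0.0878,0.0105,-0.0275,0.004,0,0,0]
    - [0.0878,0.0105,-0.0275,0.004,0,0,0]
    - [0.0878,0.0105,-0.0275,0.004,0,0,0]
    - [0.0878,0.0105,-0.0275,0.004,0,0,0]
    - [0.0878,0.0105,-0.0275,0.004,0,0,0]
    - [0.0878,0.0105,-0.0275,0.004,0,0,0]
    - [0.0878,0.0105,-0.0275,0.004,0,0,0]
    - [0.0878,0.0105,-0.0275,0.004,0,0,0]
    - [0.0878,0.0105,-0.0275,0.004,0,0,0]
    - [0.0878,0.0105,-0.0275,0.004,0,0,0]
    - [0.0878,0.0105,-0.0275,0.004,0,0,0]
    - [0.0878,0,0,0,-0.4,1.3,5.4]
    - [0.0878,0,0,0,-0.4,1.3,5.4]
    - [0.0878,0,0,0,-0.4,1.3,5.4]
    - [0.0878,0,0,0,-0.4,1.3,5.4]
    - [0.0878,0,0,0,-0.4,1.3,5.4]
    - [0.0878,0,0,0,-0.4,1.3,5.4]
    - [0.0878,0,0,0,0,0,0]
    - [0.0878,0,0,0,0,0,0]

```text
time: 3.57
position: [0.4582, 0.0017, 0.3568]
tool_rot: [3.139, -0.14, -0.219]
contact_force: [0.3, 0.5, 0.0]
finger_gap: 0.0877
grasp_force: 0.0
```

Run:
```python
from h import *
np.set_printoptions(precision=4,suppress=True)
delta(flange(P0)); print(status.sense()["joint_pos"])
p=get_image("wrist"); cv2.imwrite("pics/w1.png",p["frame"])
f=p["frame"]; h=cv2.cvtColor(f,cv2.COLOR_BGR2HSV)
red=((h[...,0]<8)|(h[...,0]>172))&(h[...,1]>140)&(h[...,2]>60)
w=world(p,red); w=w[abs(w[:,2]-.093)<.02]; m=w[:,:2].mean(0)
V=np.linalg.svd(w[:,:2]-m,full_matrices=False)[2]; t=(w[:,:2]-m)@V[0]
print(len(w),w.mean(0),w[:,2].max(),V[0],np.ptp(t),m+V[0]*(t.min()+t.max())/2)
```

```text
t 3.5667 pos [0.4582 0.0017 0.3568] shift [-14.1447   0.6767 103.4731] mm turn [ 0.1674 -0.0388 -0.1654]
[ 0.0782  0.1616 -0.2585  2.1352  0.1465  0.7265 -2.0683]
1169 [ 0.4858 -0.0075  0.0956] 0.09833653669627841 [-0.9765  0.2156] 0.04725957817627878 [ 0.4855 -0.0075]
```

View pics/w1.png

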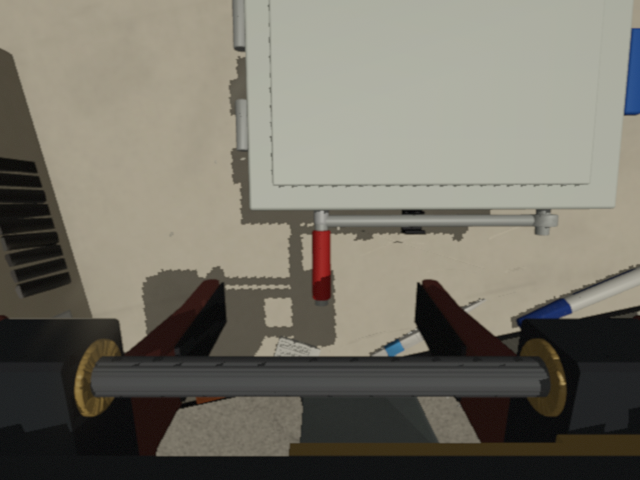

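The wrist view shows the sleeve at about (321,265), square between the open fingers, and its position agrees to 2 mm. I'll descend and close.

drive_tool:
  motion:
    - [0.0878,-0.0145,0.002,0,0,0,0]
    - [0.0878,0,0,0.013,0,0,0]
    - [0.0878,0,0,0.013,0,0,0]
    - [0.0878,0,0,0.013,0,0,0]
    - [0.0878,0,0,0.013,0,0,0]
    - [0.0878,0,0,0.013,0,0,0]
    - [0.0878,0,0,0.013,0,0,0]
    - [0.0878,0,0,0.013,0,0,0]
    - [0.0878,0,0,0.0125,0,0,0]
    - [0.0878,0,0,0,0,0,0]
    - [0.0878,0,0,0,0,0,0]

```text
time: 4.53
position: [0.4579, -0.0007, 0.2518]
tool_rot: [3.139, -0.139, -0.221]
contact_force: [-0.2, 0.3, -0.3]
finger_gap: 0.0877
grasp_force: 0.0
```

```bash
sed -i 's/P0=np.array(.*\]); T/P0=np.array([.486,-.007,.091]); T/' h.py
python3 - <<'E'
from h import *
np.set_printoptions(precision=4,suppress=True)
delta(flange(P0)); print(status.sense()["joint_pos"])
p=get_image("scene"); cv2.imwrite("pics/s1.png",cv2.resize(p["frame"][120:345,170:470],(800,600)))
E
```

```text
t 4.5333 pos [ 0.4579 -0.0007  0.2518] shift [ 0.1552  0.1235 -0.5744] mm turn [ 0.1925  0.0474 -0.2679]
[ 0.0286  0.337  -0.2104  2.2236  0.2736  0.4749 -2.1946]
```

View pics/s1.png

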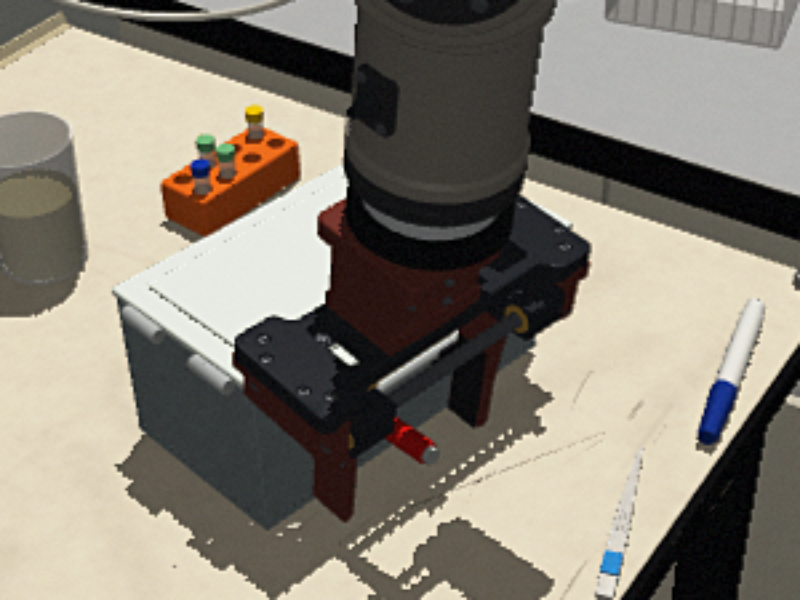

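The fingers straddle the sleeve and its tip shows at about (415,440). Next I close and check the grip.

drive_tool:
  motion:
    - [0.0,0,0,0,0,0,0]
    - [0.0,0,0,0,0,0,0]
    - [0.0,0,0,0,0,0,0]
    - [0.0,0,0,0,0,0,0]
    - [0.0,0,0,0,0,0,0]
    - [0.0,0,0,0,0,0,0]
    - [0.0,0,0,0,0,0,0]
    - [0.0,0,0,0,0,0,0]
    - [0.0,0,0,0,0,0,0]
    - [0.0,0,0,0,0,0,0]
  squeeze: 30

```text
time: 5.42
position: [0.458, -0.0007, 0.2521]
tool_rot: [3.139, -0.14, -0.223]
contact_force: [-0.3, 1.0, 0.1]
finger_gap: 0.0248
grasp_force: 0.0
```

Run:
```python
from h import *
np.set_printoptions(precision=2,suppress=True)
# arc in tool axes, cumulative steps of 0.1 rad
C=Rt(); a=np.arange(0,1.3,.1)
pts=np.array([.15*((np.cos(t)-1)*Y+np.sin(t)*Z) for t in a]); 
print(np.c_[a[1:],np.diff(pts,axis=0)@C*1000])
print(flange(P0+pts[-1])); s=status.sense(); print(s)
```

```text
[[  0.1    2.08   0.75 -14.83]
 [  0.2    2.06   2.24 -14.68]
 [  0.3    2.02   3.71 -14.39]
 [  0.4    1.96   5.14 -13.95]
 [  0.5    1.88   6.52 -13.37]
 [  0.6    1.78   7.84 -12.66]
 [  0.7    1.66   9.07 -11.82]
 [  0.8    1.53  10.22 -10.86]
 [  0.9    1.38  11.26  -9.8 ]
 [  1.     1.21  12.2   -8.64]
 [  1.1    1.04  13.01  -7.39]
 [  1.2    0.85  13.69  -6.07]]
[ 0.44 -0.09  0.39]
{'time': 5.4167, 'joint_pos': array([ 0.03,  0.34, -0.21,  2.22,  0.27,  0.47, -2.2 ]), 'joint_velocities': array([-0.,  0., -0., -0.,  0., -0., -0.]), 'joint_efforts': array([  0.  , -39.7 ,  -0.75, -17.45,   0.17,  -0.5 ,  -0.  ]), 'position': array([ 0.46, -0.  ,  0.25]), 'tool_rot': array([ 3.14, -0.14, -0.22]), 'contact_force': array([-0.34,  1.02,  0.05]), 'moment': array([ 0.08,  0.11, -0.05]), 'grasp_force': 0.0, 'finger_gap': 0.024771538923775514}
```

drive_tool:
  motion:
    - [0.0,0,0,0,0,0,0]
    - [0.0,0,0,0,0,0,0]
    - [0.0,0,0,0,0,0,0]
    - [0.0,0,0,0,0,0,0]
    - [0.0,0,0,0,0,0,0]
    - [0.0,0,0,0,0,0,0]

```text
time: 5.92
position: [0.4581, 0.0003, 0.2522]
tool_rot: [3.141, -0.141, -0.221]
contact_force: [0.6, 5.4, -0.7]
finger_gap: 0.0121
grasp_force: 30.0
```

drive_tool:
  motion:
    - [0.0,0.001,0.0002,-0.0074,0,0,0]
    - [0.0,0.001,0.0005,-0.0074,0,0,0]
    - [0.0,0.001,0.001,-0.0073,0,0,0]
    - [0.0,0.001,0.0013,-0.0073,0,0,0]
    - [0.0,0.001,0.0017,-0.0072,0,0,0]
    - [0.0,0.001,0.002,-0.0072,0,0,0]
    - [0.0,0,0,0,0,0,0]

```text
time: 6.5
position: [0.4565, -0.0064, 0.2974]
tool_rot: [3.141, -0.142, -0.222]
contact_force: [-1.0, 5.6, 1.2]
finger_gap: 0.0119
grasp_force: 30.0
```

Run:
```python
from h import *
np.set_printoptions(precision=4,suppress=True)
s=status.sense(); C=Ro.from_euler('xyz',s["tool_rot"]).as_matrix()
print("grasp pt",s["position"]+.163*C[:,2]+.006*X, "ideal",P0+.15*((np.cos(.3)-1)*Y+np.sin(.3)*Z))
p=get_image("scene"); cv2.imwrite("pics/s2.png",cv2.resize(p["frame"][120:345,170:470],(800,600)))
```

```text
grasp pt [ 0.4848 -0.0129  0.136 ] ideal [ 0.4846 -0.0135  0.1353]
```

View pics/s2.png

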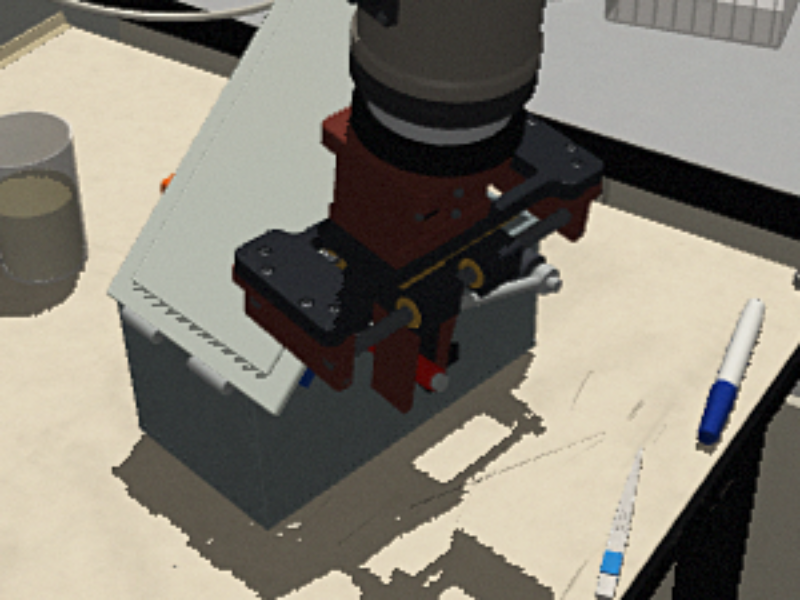

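The lid is rising with the sleeve held at about (430,375), and the measured arc matches to 1 mm. I'll carry on along it.

drive_tool:
  motion:
    - [0.0,0.001,0.0024,-0.007,0,0,0]
    - [0.0,0.001,0.0027,-0.0069,0,0,0]
    - [0.0,0.001,0.0031,-0.0068,0,0,0]
    - [0.0,0.001,0.0034,-0.0066,0,0,0]
    - [0.0,0.001,0.0038,-0.0064,0,0,0]
    - [0.0,0.0009,0.0041,-0.0062,0,0,0]
    - [0.0,0.0008,0.0044,-0.006,0,0,0]
    - [0.0,0.0008,0.0047,-0.0058,0,0,0]
    - [0.0,0,0,0,0,0,0]

```text
time: 7.3
position: [0.4503, -0.035, 0.3499]
tool_rot: [3.14, -0.142, -0.223]
contact_force: [-1.6, 6.1, 5.0]
finger_gap: 0.0124
grasp_force: 30.0
```

drive_tool:
  motion:
    - [0.0,0.0008,0.005,-0.0056,0,0,0]
    - [0.0,0.0008,0.0052,-0.0053,0,0,0]
    - [0.0,0.0007,0.0055,-0.005,0,0,0]
    - [0.0,0.0007,0.0058,-0.0048,0,0,0]
    - [0.0,0.0006,0.006,-0.0045,0,0,0]
    - [0.0,0.0006,0.0062,-0.0042,0,0,0]
    - [0.0,0,0,0,0,0,0]

```text
time: 7.88
position: [0.4427, -0.0692, 0.3797]
tool_rot: [3.139, -0.142, -0.225]
contact_force: [-0.4, 4.2, 8.1]
finger_gap: 0.0121
grasp_force: 30.0
```

Run:
```python
from h import *
np.set_printoptions(precision=4,suppress=True)
s=status.sense(); C=Ro.from_euler('xyz',s["tool_rot"]).as_matrix()
print("grasp pt",s["position"]+.163*C[:,2]+.006*X, "ideal",P0+.15*((np.cos(1)-1)*Y+np.sin(1)*Z),s["contact_force"])
p=get_image("scene"); w=world(p,regions_of(p,"lid")[0]["mask"])
w=w[np.abs(w[:,2]-.2)<.3]; c=w@Y; A=np.polyfit(c,w[:,2],1); print("lid angle approx",np.arctan(-A[0]),len(w))
cv2.imwrite("pics/s3.png",cv2.resize(p["frame"][120:345,170:470],(800,600)))
```

```text
grasp pt [ 0.4709 -0.076   0.2183] ideal [ 0.4712 -0.0743  0.2172] [-0.4448  4.2219  8.0912]
lid angle approx 0.7458031324331416 11253
```

View pics/s3.png

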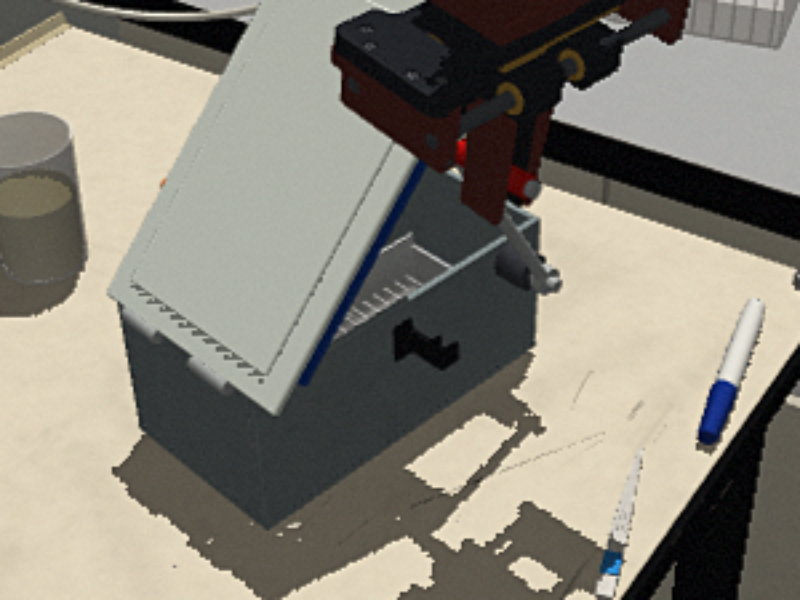

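The lid is at about 0.75 rad, with the rod near 1.0 and the pin about to enter the slot. I'll advance to about 1.12.

drive_tool:
  motion:
    - [0.0,0.0004,0.005,-0.003,0,0,0]
    - [0.0,0.0004,0.005,-0.0028,0,0,0]
    - [0.0,0.0004,0.0052,-0.0026,0,0,0]
    - [0.0,0,0,0,0,0,0]
    - [0.0,0,0,0,0,0,0]

```text
time: 8.4
position: [0.4394, -0.0839, 0.3878]
tool_rot: [3.139, -0.142, -0.224]
contact_force: [0.3, 3.8, 7.4]
finger_gap: 0.0124
grasp_force: 30.0
```

```bash
cat > c.py <<'E'
from h import *
import sys
np.set_printoptions(precision=4,suppress=True)
s=status.sense(); C=Ro.from_euler('xyz',s["tool_rot"]).as_matrix()
g=s["position"]+.163*C[:,2]+.006*X; d=g-(P0-.15*Y)
print("grasp",g,"angle",np.arctan2(d[2],d@Y),"r",np.hypot(d[2],d@Y),s["contact_force"],s["joint_pos"])
p=get_image("scene"); w=world(p,regions_of(p,"lid")[0]["mask"])
w=w[np.abs(w[:,2]-.2)<.3]; A=np.polyfit(w@Y,w[:,2],1); print("lid",np.arctan(-A[0]))
cv2.imwrite(f"pics/{sys.argv[1]}.png",cv2.resize(p["frame"][120:345,170:470],(800,600)))
E
python3 c.py s4
```

```text
grasp [ 0.4677 -0.0907  0.2265] angle 1.1276290789620376 r 0.14996564434935977 [0.2927 3.8162 7.4352] [ 0.2406  0.0957 -0.213   2.127   0.071   0.7836 -1.8122]
lid 0.589371116460285
```

View pics/s4.png

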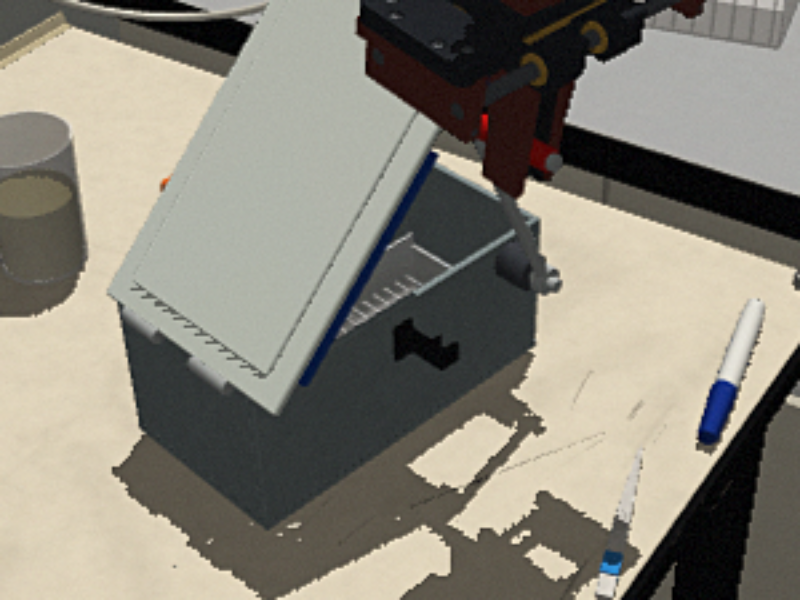

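The pin (about 490,160) is now past the end of the blue rail (435,155), so it's in the slot. I'll release, then back off along the fingers.

drive_tool:
  motion:
    - [0.0878,0,0,0,0,0,0]
    - [0.0878,0,0,0,0,0,0]
    - [0.0878,0,0,0,0,0,0]
    - [0.0878,0,0,0,0,0,0]
    - [0.0878,0,0,0,0,0,0]
    - [0.0878,0,0,0,0,0,0]
    - [0.0878,0,0,0,0,0,0]
    - [0.0878,0,0,0,0,0,0]
    - [0.0878,0,0,0,0,0,0]
    - [0.0878,0,0,0,0,0,0]
    - [0.0878,0,0,0,0,0,0]
    - [0.0878,0,0,0,0,0,0]
    - [0.0878,0,0,0,0,0,0]
    - [0.0878,0,0,0,0,0,0]

```text
time: 9.67
position: [0.4395, -0.0825, 0.387]
tool_rot: [3.139, -0.141, -0.222]
contact_force: [-0.8, -0.8, 0.7]
finger_gap: 0.0875
grasp_force: 0.0
```

```bash
python3 c.py s5
```

```text
grasp [ 0.4675 -0.0892  0.2256] angle 1.1160394520951233 r 0.14980780241789968 [-0.7777 -0.8039  0.6996] [ 0.2391  0.0968 -0.2147  2.128   0.0709  0.7827 -1.8134]
lid 0.673995236080915
```

View pics/s5.png

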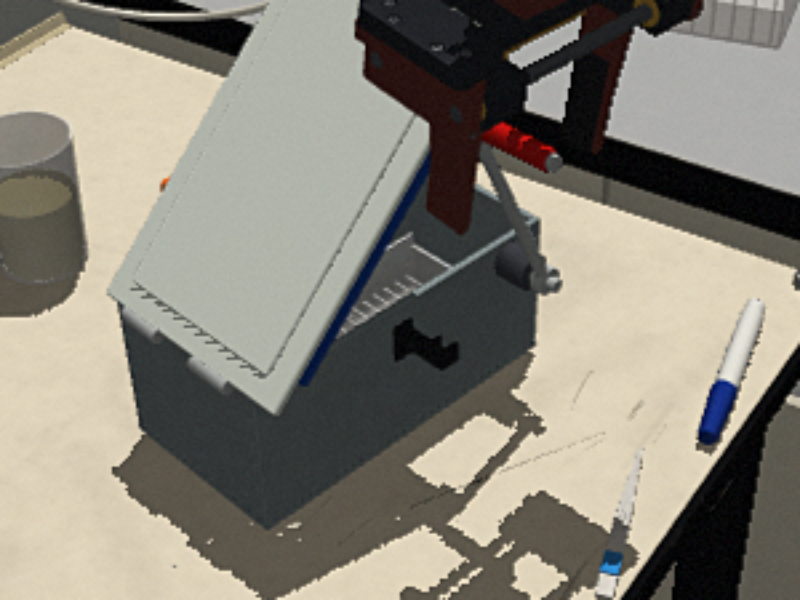

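The rod stands with the sleeve free at about (525,147) and the lid up. I'll retreat.

drive_tool:
  motion:
    - [0.0878,0,0,-0.008,0,0,0]
    - [0.0878,0,0,-0.01,0,0,0]
    - [0.0878,0,0,-0.01,0,0,0]
    - [0.0878,0,0,-0.01,0,0,0]
    - [0.0878,0,0,-0.012,0,0,0]
    - [0.0878,0,0,-0.012,0,0,0]
    - [0.0878,0,0,-0.012,0,0,0]
    - [0.0878,0,0,-0.012,0,0,0]
    - [0.0878,0,0,-0.012,0,0,0]
    - [0.0878,0,0,0,0,0,0]
    - [0.0878,0,0,0,0,0,0]
    - [0.0878,0,0,0,0,0,0]

```text
time: 10.77
position: [0.4259, -0.0793, 0.4839]
tool_rot: [3.139, -0.14, -0.222]
contact_force: [0.1, 0.0, -0.1]
finger_gap: 0.0879
grasp_force: 0.0
```

```bash
python3 c.py s6
```

```text
grasp [ 0.4539 -0.0859  0.3225] angle 1.2929766024759943 r 0.2406908975766528 [ 0.075   0.0297 -0.1269] [ 0.2485 -0.0332 -0.2116  2.0235  0.025   1.013  -1.7687]
lid 0.7326179791994986
```

View pics/s6.png

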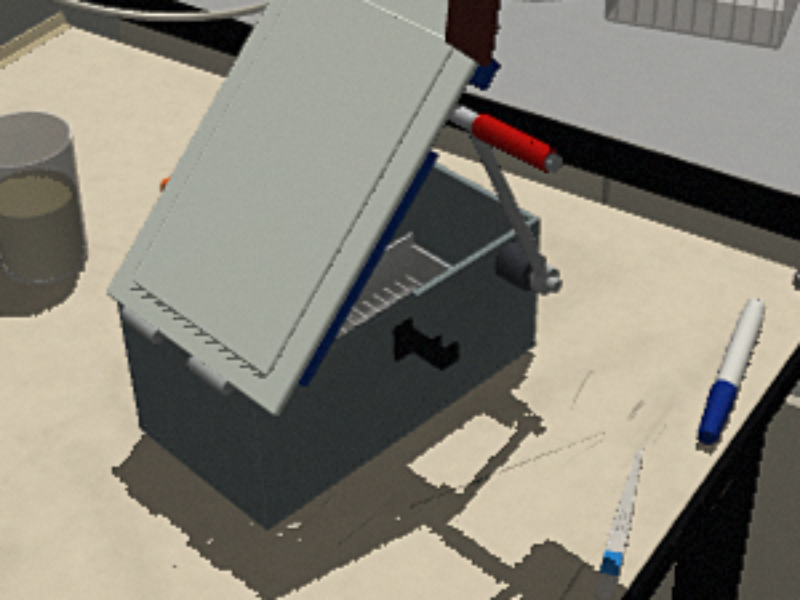

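The pin sits in the gap between the blue rail's end (435,155) and the end stop (485,75). The lid stands on the rod and the gripper is clear.

```bash
python3 -c "
from workcell import robot
print(robot.sign_off())"
```

```text
the job is handed in; nothing more can be done
None
```

The lid is propped open on its rod with the pin in the slot; I let go, backed the gripper clear and handed the job in at about 11 s of the 38 s allowed.

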